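Raise the UV curing lamp one notch and set the mirror mount under it

TASK

The mirror mount has just been glued and is too tall for the UV curing stand as it is set. Lift the lamp by the bar on its top until the pawl drops into the next notch of the column (one notch only, as it must stay close to the work) and lower it gently onto the pawl so that it stays up by itself; do not let it fall. Then stand the mirror mount upright in the middle of the round pad under the lamp, its round foot wholly on the pad, without tipping it on the way, as the glue is still wet, and leave the other things on the table alone.

Things in the scene. Friction and masses are not known exactly. Their poses are not given: they have to be found in the camera images.
- uv_stand: UV curing stand, fixed; place and yaw vary. Origin under the pad's centre at table level; x points from pad to column (away from the robot), y left, z up. Base 168 x 116 x 10 mm, x -42 to +126 mm. Lamp hangs over the pad, so a tool pointing straight down cannot set a thing there; one tilted 38 to 50 degrees and coming in from the open front (-x) can.
- pad_centre (a point): centre of the top of the flat round dark pad (66 mm across, 3 mm high) under the lamp, 13 mm above the table; axes as uv_stand
- lamp (a joint): height of the lamp carriage on the column, m: 0 in the lowest notch (start), 0.080 in the next notch (wanted), 0.160 in the top one, end stop 0.168. Carriage and lamp weigh 0.45 to 0.7 kg and fall freely when not held. The sprung pawl slips into a notch when raised 1 to 3 mm past it; lowered again the carriage rests on it. So raise 5 to 10 mm past, lower till it rests, let go.
- pawl (a joint): brass pawl on the right (-y) side of the carriage, rad: 0 to 0.04 when in a notch, about -0.18 when it rides outside on the steel strip between notches. Need not be touched.
- lamp_handle (a point): middle of the grab bar on top of the lamp: round bar 13 mm thick, 64 mm long along the stand's x, on two 9 mm posts at x = -21 and +21 mm, 31 mm clear above the lamp; grip it from above across y. 175 mm above the table at the start. Lamp head 50 (x) x 54 (y) mm; its lower face, 88 mm below this point, is 74 mm above the pad at the start, 154 mm one notch up.
- column_top (a point): top of the upright aluminium column 24 x 30 mm, 350 mm above the table and 100 mm behind (+x) the lamp's axis; axes as uv_stand. The carriage on it reaches forward to 75 mm behind the lamp's axis and is lower than the grab bar; a notched steel strip (notches 80 mm apart) runs down its right (-y) side.
- mount_centre (a point): mirror mount, to be cured: square black frame with a round mirror on a thick round pedestal (32 mm across, 35 mm high); 80 mm high, 0.13 to 0.21 kg. Point on the pedestal's axis half-way up (40 mm). z up; mirror looks along -x. Frame 44 mm wide (y), x -10 to +14, z -4 to +40 mm from here; knobs behind to x +32. Grip it across y, 10 to 20 mm above this point, from its -x side.
- lens_centre (a point): bystander to leave alone: lens mount, thin round ring 32 mm across on a pedestal, 62 mm high; point half-way up. It and the mirror mount may change places.
- mirror_mount: the same mirror mount; origin at its foot's level, 8 mm behind (+x) the pedestal's axis
- boom_microscope: big black stereo microscope on a boom, fixed furniture to the right of the stand: keep clear. Its head overhangs x 0.49 to 0.71, y -0.33 to -0.11 m, from 0.15 m above the table to 0.48 m; a tool swung straight across from the robot's right would strike it, so swing round close to the base.
- gel_box_b: bystander: flat square chip box 57 x 52 x 12 mm; origin under its middle
- tweezers_fine: bystander: steel tweezers lying down, 115 mm long; origin under their middle
- propanol_bottle: bystander: dropper bottle, 40 mm across, 95 mm high, left of the stand; origin under its middle

How it is judged:
By the outcome, as a careful person would: the job done as asked, in the order asked, and still so for the second after the job is handed in, with the robot touching nothing.
It also fails if it takes over 58 s, if anything falls off the work surface, if the arm or the gripper's body presses on something with over 40 N, if the wrist force passes 120 N, or if a joint passes its speed limit or range.

ROBOT

A 7-joint arm with a two-finger parallel gripper is mounted at the origin on a cart in front of the work surface, level with it; the furniture and walls round the work are solid. World frame = base frame: x ahead of the robot, y to its left, z up, the work surface at z = 0. Lengths are in mm, angles in rad, forces in N, time in s.
With the tool pointing down it reaches from about 400 to 875 mm from the base axis. Payload 4.4 kg.
Tool frame: the origin (TCP) lies midway between the tips of the shut fingers; the grasp point (between the pads) lies 19 mm behind it (ctrl.pinch_z is the z of the grasp point in the tool frame, in mm); z points along the fingers, y is the line along which they close (so a half turn about z gives the same grasp; the last joint's range is limited). The gripper opens to 85 mm and grips with 20 to 120 N. Pads are 22 mm wide; open, the fingers measure 114 mm over their backs; the gripper's body (76 mm by 85 mm) begins 54 mm behind the grasp point. The pads swing forward as they close: fully open they stand 13 mm farther back than shut.
Start: joints at [-1.268, 0.628, 0.038, 1.517, -0.027, 0.996, -0.02], TCP at [234.3, 606.318, 231.313] pointing down, gripper open.
Joint ranges: [-3.06, 3.06], [-0.37, 2.12], [-1.25, 1.32], [0.18, 2.47], [-1.1, 4.24], [0.23, 1.98], [-2.94, 2.94]. Speed limits (rad/s): [2.57, 2.57, 3.14, 3.14, 3.14, 3.14, 3.14].

INTERFACE

Orientations are given as [roll, pitch, yaw] about the fixed x, y, z axes, in that order (R = Rz(yaw) Ry(pitch) Rx(roll)).
In Python, from cell import ctrl, viewer, silhouettes gives the robot as it stands.
- The arm moves only by the shell command python3 -m creep 'ROWS'. ROWS is JSON, a list of rows, each an object with "jaw": the gripper command: -1 is shut, 1 is fully open, values between are in proportion; "xyz": the shift along the tool's x, y, z in mm, a list of three; "angular": the turn, a rotation vector about the tool's x, y, z in rad, a list of three. In form: [{"jaw": jaw, "xyz": [tx, ty, tz], "angular": [rx, ry, rz]}, ...]. A call has 1 to 12 rows; each row is the pose to reach, as a shift and turn from the pose commanded when the call began, along the tool's axes at that moment; what a row does not reach only later rows make up. A row lasts 1/8 s, in which the tool goes at most 62.5 mm and 10.7 degrees, less where a joint would pass 70% of its speed; a pose out of reach is approached as far as the arm can. A call with a gripper value outside its range is refused whole. The fingers move at their own pace and stop on an object; the grip force is fixed at half the most. Time passes only in rows, so rows that repeat a pose let the fingers close. It gives the time, the measured TCP pose, the force, the opening and the grip force at its end, in the units of the state.
- ctrl.read_state(): the state, without advancing time (a new reading comes with each control period).
- viewer.get_image(name): name is "scene" or "top" or "wrist"; returns (picture, depth): 400x640x3 uint8, red, green, blue; 400x640 float32, mm along the optical axis (not along the pixel's ray), 0 where there is no reading.
- viewer.camera_model(name): a dict with "fx", "fy", "cx", "cy" (pixels), "T" (4x4, takes a point from camera to world coordinates). Camera axes: x right, y down, z forward; pixel columns grow to the right and rows downward; lengths in mm; the calibration is good to about 2 mm. A picture is of the moment at which its call begins: read the wrist's pose just before it. camera_model takes no time and is no camera call; for the wrist camera it gives the pose at the moment of the call.
- ctrl.finish_job(): hands the job in; it is judged then, once.
Trained networks look in the newest picture that a camera, given by its name, has taken for a name from the list of things; names that differ only in an ending like _2 or _b are one class to them, and where a whole thing is asked for, a point or a joint stands for the part that bears it (a point fixed in the world has none). Each returns a list of dicts, best first, with "score" (0 to 1); they miss things now and then, are a little off and sometimes report something else, mostly with a low value. They report only what shows in the picture. A call takes as long as a camera call.
- silhouettes(camera, target): "pixels" (400x640 bool, what is visible of it) and "xy" ([column, row] in pixels, amid what is visible of it).
The state is a dict: "clock": time; "qpos": joint angles; "qd": joint speeds; "tau": joint torques, N m; "eef_pos": TCP position; "tool_rot": TCP orientation; "force": force on the tool from outside, world axes, zero at the start; "torque": the same for the moment, N m; "width": finger opening in mm; "gripper_force": force on a finger pad.
Only numpy, scipy, OpenCV 4.12 (cv2) and the standard library are available. Lean on these libraries where they do the work, as an engineer would, in place of code of your own. Each camera call takes 0.05 s, during which the arm holds its last target. There are 200 camera calls.

## Working session

There is one attempt and no reset: what is moved stays moved. The work goes in short steps, Python scripts to look and compute and a shell command to move; the robot and the scene stay as the last step left them, time stands still between calls to the robot, and variables do not carry over. Pictures are saved under pics/ and viewed, at most 10 in all, crops included, and the job is handed in when it is done.

```bash
mkdir -p pics; ls; cat > h.py <<'E'
import numpy as np, cv2
from scipy.spatial.transform import Rotation as R
from cell import ctrl, viewer, silhouettes
def world(name, depth, mask):
    m=viewer.camera_model(name); T=np.array(m["T"])
    v,u=np.nonzero(mask&(depth>0)); z=depth[v,u]
    p=np.c_[(u-m["cx"])/m["fx"]*z,(v-m["cy"])/m["fy"]*z,z]
    return p@T[:3,:3].T+T[:3,3]
def proj(name,p):
    m=viewer.camera_model(name); T=np.array(m["T"]); q=T[:3,:3].T@(np.array(p)-T[:3,3])
    return m["fx"]*q[0]/q[2]+m["cx"], m["fy"]*q[1]/q[2]+m["cy"]
def save(n,img): cv2.imwrite(f"pics/{n}.png",img[:,:,::-1])
E
python3 - <<'E'
from h import *
s=ctrl.read_state(); print({k:np.round(v,3) for k,v in s.items()}, ctrl.pinch_z)
im={}
for c in("scene","top"):
    i,d=viewer.get_image(c); im[c]=i; 
    for t in("uv_stand","lamp","lamp_handle","mount_centre","lens_centre","gel_box_b","tweezers_fine","propanol_bottle"):
        for r in silhouettes(c,t)[:2]:
            p=world(c,d,r["pixels"])
            if len(p): print(c,t,round(r["score"],2),np.round(r["xy"]),len(p),"med",np.round(np.median(p,0)),"lo",np.round(np.percentile(p,2,0)),"hi",np.round(np.percentile(p,98,0)))
    m=viewer.camera_model(c); print(c, np.round(m["T"],2).tolist(), m["fx"])
    save(c,i); np.save(c+"_d.npy",d)
E
```

```text
pics
{'clock': np.float64(0.0), 'qpos': array([-1.268,  0.629,  0.038,  1.518, -0.027,  0.996, -0.02 ]), 'qd': array([ 0.002, -0.002, -0.001,  0.   ,  0.   , -0.001, -0.001]), 'tau': array([-0.0000e+00, -5.6340e+01,  1.2260e+00, -1.9345e+01,  1.1000e-02,
        1.0000e-02,  0.0000e+00]), 'eef_pos': array([234.063, 605.727, 230.369]), 'tool_rot': array([-3.14 ,  0.   ,  2.773]), 'force': array([-0.387, -0.326, -0.171]), 'torque': array([-0.018,  0.043, -0.044]), 'gripper_force': np.float64(0.0), 'width': np.float64(85.27)} -18.700000000000003
scene uv_stand 0.7 [361. 229.] 2673 med [740.  67. 102.] lo [630.  25.   6.] hi [782. 127. 341.]
scene uv_stand 0.3 [304. 298.] 303 med [419.  14.  11.] lo [393. -13.   0.] hi [454.  46.  15.]
scene lamp 0.97 [356. 217.] 1078 med [691.  65. 129.] lo [640.  40.  86.] hi [789. 109. 177.]
scene lamp_handle 0.86 [356. 219.] 1155 med [703.  67. 129.] lo [640.  40.   1.] hi [926. 292. 179.]
scene mount_centre 0.62 [230. 234.] 317 med [446. 388.  52.] lo [434. 373.  -0.] hi [518. 457.  80.]
scene lens_centre 0.6 [244. 252.] 144 med [440. 280.  34.] lo 
[... 596 characters left out ...]
0.64, -766.05], [-0.02, -0.9, -0.43, 789.19], [0.0, 0.0, 0.0, 1.0]] 472.98103824349386
top uv_stand 0.92 [326. 160.] 1742 med [722.  79.  19.] lo [632.  25.   5.] hi [788. 136. 352.]
top lamp 0.63 [325. 162.] 561 med [708.  80. 142.] lo [643.  45.  22.] hi [783. 108. 183.]
top lamp_handle 0.7 [326. 158.] 558 med [709.  78. 142.] lo [643.  42.  22.] hi [781. 106. 183.]
top gel_box_b 0.66 [342. 244.] 239 med [425.  21.  13.] lo [393.  -7.  -2.] hi [454.  50.  20.]
top propanol_bottle 0.53 [280. 176.] 124 med [662. 236.  68.] lo [646. 219.  16.] hi [683. 256.  92.]
top [[0.02, -1.0, 0.04, 532.85], [-1.0, -0.02, 0.01, 77.05], [-0.01, -0.04, -1.0, 1469.28], [0.0, 0.0, 0.0, 1.0]] 406.2584147349356
```

```bash
python3 - <<'E'
from h import *
a=cv2.imread("pics/scene.png")[130:350,170:470]; cv2.imwrite("pics/scene_c.png",cv2.resize(a,None,fx=2.6,fy=2.6))
a=cv2.imread("pics/top.png")[110:290,190:400]; cv2.imwrite("pics/top_c.png",cv2.resize(a,None,fx=3.3,fy=3.3))
E
```

```text
(no output)
```

View pics/scene_c.png

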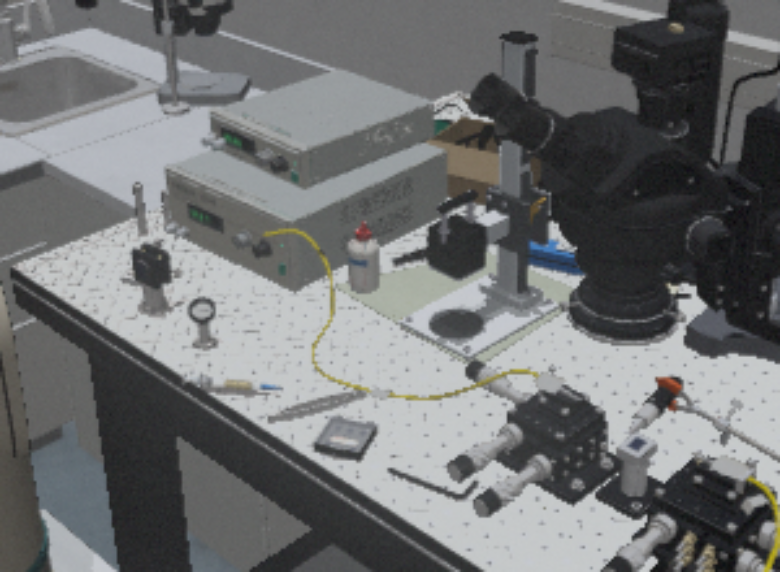

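View pics/top_c.png

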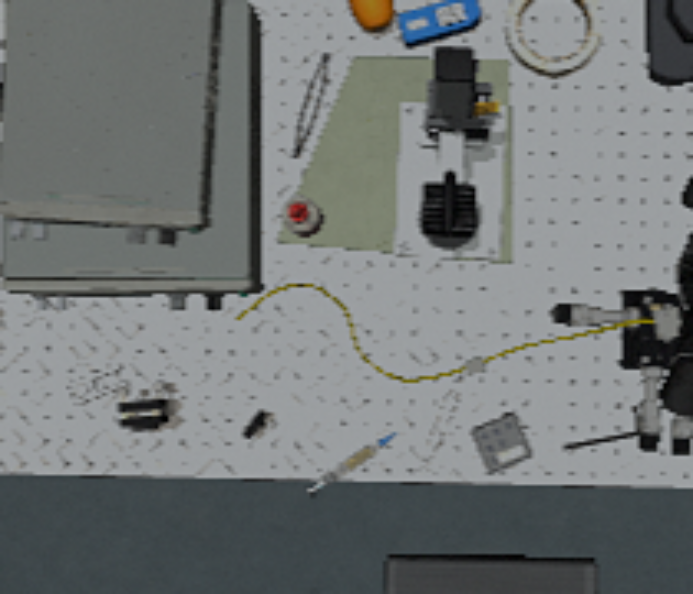

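The scene crop shows the mirror mount at crop pixel (150,280), the lens mount at (203,325), and the stand with its lamp at (460,240) and pad at (455,323). In the top crop the grab bar (450,205) runs nearly along world x and the mount is at (145,413).

```bash
python3 - <<'E'
from h import *
from scipy.spatial import cKDTree
for c in("scene","top"):
    d=np.load(c+"_d.npy"); P=world(c,d,np.ones_like(d,bool))
    def box(lo,hi): return P[np.all((P>lo)&(P<hi),1)]
    h=box([620,30,166],[720,120,190]); print(c,"bar",len(h),h.mean(0).round(1),h.min(0).round(),h.max(0).round())
    q=h[:,:2]-h[:,:2].mean(0); print(" yaw",np.degrees(np.arctan2(*np.linalg.svd(q)[2][0][::-1])))
    col=box([740,30,300],[830,130,365]); print(" col",len(col),col.mean(0).round(1),col.min(0).round(),col.max(0).round())
    b=box([580,-20,6],[860,180,14.5]).astype(np.float32); print(" base",len(b),cv2.minAreaRect(b[:,:2].copy()))
    m=box([390,330,12],[520,450,95]); print(" mount",len(m),m.min(0).round(),m.max(0).round())
    for z0,z1 in((12,34),(38,60),(60,76),(76,95)):
        k=m[(m[:,2]>z0)&(m[:,2]<z1)]
        if len(k)>3: print("  ",z0,len(k),k.mean(0).round(1),k.min(0).round(),k.max(0).round(),cv2.minAreaRect(k[:,:2].astype(np.float32)))
    l=box([390,240,12],[520,325,95]); print(" lens",len(l),l.mean(0).round(),l.min(0).round(),l.max(0).round())
E
```

```text
scene bar 71 [661.5  77.6 176.4] [634.  72. 167.] [696.  86. 184.]
 yaw 177.75863774861912
 col 241 [760.1  72.5 327.8] [748.  55. 300.] [784.  97. 352.]
 base 863 ((740.4177856445312, 77.26945495605469), (120.45491027832031, 235.88690185546875), 87.81803131103516)
 mount 283 [432. 369.  12.] [485. 420.  81.]
   12 47 [445.4 390.3  23.4] [435. 381.  12.] [463. 415.  34.] ((444.988037109375, 393.1237487792969), (22.037878036499023, 38.21965789794922), 37.046051025390625)
   38 94 [450.4 385.6  48.7] [433. 371.  38.] [485. 414.  60.] ((452.2171630859375, 385.2773742675781), (31.43282699584961, 57.467552185058594), 58.7084846496582)
   60 84 [449.4 391.1  68.9] [432. 369.  60.] [483. 420.  76.] ((459.2012939453125, 396.9678039550781), (53.60270309448242, 46.26455307006836), 12.887234687805176)
   76 51 [452.4 398.1  78.5] [438. 375.  76.] [479. 418.  81.] ((458.5382080078125, 396.5704040527344), (40.8618049621582, 43.60255813598633), 1.1822816133499146)
 lens 108 [440. 281.  41.] [427. 269.  14.] [454. 293.  62.]
top bar 76 [666.7  82.1 179.9] [636.  76. 169.] [698.  89. 189.]
 yaw 177.
[... 252 characters left out ...]
.8  21. ] [428. 384.  13.] [499. 449.  33.] ((472.0147705078125, 413.51922607421875), (80.07242584228516, 35.87495040893555), 31.428571701049805)
   38 23 [466.  390.2  47.3] [445. 376.  39.] [484. 416.  59.] ((465.5185241699219, 394.9116516113281), (40.07569885253906, 37.82659149169922), 86.16221618652344)
   60 28 [451.  394.4  70.7] [436. 376.  61.] [480. 415.  76.] ((458.8784484863281, 395.93048095703125), (45.481388092041016, 37.750064849853516), 4.3650007247924805)
   76 79 [456.3 400.9  80.5] [436. 377.  76.] [481. 422.  86.] ((458.6343688964844, 399.1722717285156), (44.63840103149414, 44.928916931152344), 1.1744405031204224)
 lens 31 [442. 283.  52.] [430. 273.  15.] [455. 294.  65.]
```

```bash
cat >> h.py <<'E'
def rel(*targets):
    """targets: (xyz, R) world; prints tool-frame shift/turn from present pose"""
    s=ctrl.read_state(); R0=R.from_euler("xyz",s["tool_rot"]); p0=np.array(s["eef_pos"])
    print("at",p0.round(1),np.round(s["tool_rot"],3),"t",round(float(s["clock"]),2),"w",round(float(s["width"]),1),"F",np.round(s["force"],1))
    for p,Rt in targets:
        print("xyz",R0.inv().apply(np.array(p)-p0).round(1).tolist(),"ang",(R0.inv()*Rt).as_rotvec().round(3).tolist())
def pose(yaw,tilt=0):
    """tilt: z axis of tool leans from straight down to point forward along yaw; tool y ~ +left"""
    return R.from_euler("z",yaw)*R.from_euler("y",-tilt)*R.from_euler("xyz",[np.pi,0,np.pi])
E
python3 - <<'E'
from h import *
d=np.load("top_d.npy"); P=world("top",d,np.ones_like(d,bool))
k=P[(P[:,1]>240)&(P[:,0]>480)&(P[:,0]<900)&(P[:,2]>40)&(P[:,1]<700)]; print(k.min(0),k.max(0))
k=k[k[:,1]>262]; print("low/high x,y",np.percentile(k,1,0),np.percentile(k,99,0))
Rt=pose(-.044); print(Rt.as_matrix().round(2))
rel(([450,220,265],Rt),([660,79,265],Rt))
E
```

```text
[480.41054938 240.15053878  40.38623487] [899.51708468 613.61948232 187.03710513]
low/high x,y [574.15543213 285.69356138  51.23004646] [881.83503791 574.65924303 182.01457957]
[[-1.    0.04  0.  ]
 [ 0.04  1.    0.  ]
 [ 0.    0.   -1.  ]]
at [234.3 606.3 231.3] [ 3.142 -0.     2.773] t 0.9 w 85.6 F [-0.7 -0.3 -0.4]
xyz [-340.5, -282.6, -33.7] ang [0.0, -0.0, -0.325]
xyz [-587.2, -338.4, -33.7] ang [0.0, -0.0, -0.325]
```

```bash
python3 -m creep '[{"jaw":1,"xyz":[-170,-141,-34],"angular":[0,0,-0.16]},{"jaw":1,"xyz":[-340,-283,-34],"angular":[0,0,-0.325]},{"jaw":1,"xyz":[-340,-283,-34],"angular":[0,0,-0.325]},{"jaw":1,"xyz":[-340,-283,-34],"angular":[0,0,-0.325]},{"jaw":1,"xyz":[-340,-283,-34],"angular":[0,0,-0.325]},{"jaw":1,"xyz":[-340,-283,-34],"angular":[0,0,-0.325]},{"jaw":1,"xyz":[-340,-283,-34],"angular":[0,0,-0.325]},{"jaw":1,"xyz":[-340,-283,-34],"angular":[0,0,-0.325]},{"jaw":1,"xyz":[-340,-283,-34],"angular":[0,0,-0.325]},{"jaw":1,"xyz":[-340,-283,-34],"angular":[0,0,-0.325]}]'
python3 - <<'E'
from h import *
print(ctrl.read_state()["qpos"].round(2))
Rt=pose(-.044); rel(([600,79,275],Rt),([660,79,275],Rt))
E
```

```text
clock: 2.15
eef_pos: [448.5, 221.6, 265.2]
tool_rot: [3.141, -0.001, 3.101]
force: [0.8, 0.0, 0.2]
width: 85.7
gripper_force: 0.0
[-0.5   0.37 -0.01  1.88  0.01  0.89  1.01]
at [448.5 221.6 265.2] [ 3.141e+00 -1.000e-03  3.101e+00] t 2.15 w 85.7 F [0.8 0.  0.2]
xyz [-157.2, -136.3, -10.0] ang [0.001, -0.001, 0.003]
xyz [-217.2, -133.8, -10.0] ang [0.001, -0.001, 0.003]
```

```bash
python3 -m creep '[{"jaw":1,"xyz":[-197,-134,-10],"angular":[0,0,0]},{"jaw":1,"xyz":[-197,-134,-10],"angular":[0,0,0]},{"jaw":1,"xyz":[-197,-134,-10],"angular":[0,0,0]},{"jaw":1,"xyz":[-197,-134,-10],"angular":[0,0,0]},{"jaw":1,"xyz":[-197,-134,-10],"angular":[0,0,0]},{"jaw":1,"xyz":[-197,-134,-10],"angular":[0,0,0]}]'
python3 - <<'E'
from h import *
m=viewer.camera_model("wrist"); i,d=viewer.get_image("wrist"); save("w1",i); np.save("w1_d.npy",d)
print(np.round(m["T"],2).tolist())
for t in("lamp_handle","uv_stand"):
    for r in silhouettes("wrist",t)[:1]: print(t,r["score"],r["xy"])
P=world("wrist",d,np.ones_like(d,bool))
def box(lo,hi): return P[np.all((P>lo)&(P<hi),1)]
h=box([610,50,168],[730,110,195]); print(len(h))
if len(h): print(np.percentile(h,[1,50,99],axis=0).round(1)); q=h[:,:2]-h[:,:2].mean(0); print(np.degrees(np.arctan2(*np.linalg.svd(q,False)[2][0][::-1])))
b=box([580,-20,5],[860,180,14.5]); print("base",len(b),np.percentile(b,[1,99],axis=0).round(1))
E
```

```text
clock: 2.9
eef_pos: [639.4, 79.8, 274.6]
tool_rot: [3.14, -0.002, 3.101]
force: [-0.1, -0.4, -0.2]
width: 85.4
gripper_force: 0.0
[[0.04, 0.96, 0.27, 571.6], [1.0, -0.04, -0.01, 81.64], [0.0, 0.27, -0.96, 417.1], [0.0, 0.0, 0.0, 1.0]]
lamp_handle 0.56 [319.3, 262.5]
uv_stand 0.56 [319.3, 243.4]
1210
[[636.4  74.  175.1]
 [664.5  80.4 180.3]
 [696.3  86.8 182.5]]
-1.2241513891157778
base 5627 [[626.2  -3.2   7.1]
 [848.3 137.2  14.3]]
```

View pics/w1.png

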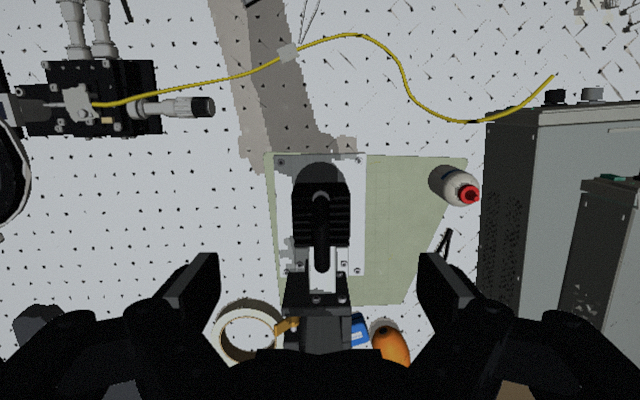

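The wrist view shows the grab bar centred at pixel (321,230), midway between the open fingers, with the stand's base front edge at row 154. The measured bar centre is (666, 80), top at 181, which agrees with the given 175 mm centre plus 6.5 mm.

```bash
python3 -m creep '[{"jaw":1,"xyz":[-26,2,20],"angular":[0,0,0]},{"jaw":1,"xyz":[-26,1.5,65],"angular":[0,0,0]},{"jaw":1,"xyz":[-26,1.5,100],"angular":[0,0,0]},{"jaw":1,"xyz":[-26,1.5,118],"angular":[0,0,0]},{"jaw":1,"xyz":[-26,1.5,118],"angular":[0,0,0]},{"jaw":-1,"xyz":[-26,1.5,118],"angular":[0,0,0]},{"jaw":-1,"xyz":[-26,1.5,118],"angular":[0,0,0]},{"jaw":-1,"xyz":[-26,1.5,118],"angular":[0,0,0]},{"jaw":-1,"xyz":[-26,1.5,118],"angular":[0,0,0]},{"jaw":-1,"xyz":[-26,1.5,118],"angular":[0,0,0]},{"jaw":-1,"xyz":[-26,1.5,118],"angular":[0,0,0]}]'
```

```text
clock: 4.42
eef_pos: [666.9, 81.2, 158.2]
tool_rot: [3.137, 0.001, 3.1]
force: [-0.2, 5.9, 3.1]
width: 10.9
gripper_force: 58.4
```

```bash
python3 -m creep '[{"jaw":-1,"xyz":[0,0,-5],"angular":[0,0,0]},{"jaw":-1,"xyz":[0,0,-15],"angular":[0,0,0]},{"jaw":-1,"xyz":[0,0,-28],"angular":[0,0,0]},{"jaw":-1,"xyz":[0,0,-41],"angular":[0,0,0]},{"jaw":-1,"xyz":[0,0,-54],"angular":[0,0,0]},{"jaw":-1,"xyz":[0,0,-66],"angular":[0,0,0]},{"jaw":-1,"xyz":[0,0,-76],"angular":[0,0,0]},{"jaw":-1,"xyz":[0,0,-83],"angular":[0,0,0]},{"jaw":-1,"xyz":[0,0,-88],"angular":[0,0,0]},{"jaw":-1,"xyz":[0,0,-88],"angular":[0,0,0]},{"jaw":-1,"xyz":[0,0,-88],"angular":[0,0,0]}]'
python3 - <<'E'
from h import *
i,d=viewer.get_image("scene"); save("s2",i); P=world("scene",d,np.ones_like(d,bool))
a=i[140:260,300:420]; save("s2c",cv2.resize(a,None,fx=5,fy=5))
E
```

```text
clock: 5.8
eef_pos: [666.8, 81.1, 244.6]
tool_rot: [3.137, 0.001, 3.1]
force: [2.7, 5.7, -4.9]
width: 10.7
gripper_force: 59.0
```

View pics/s2c.png

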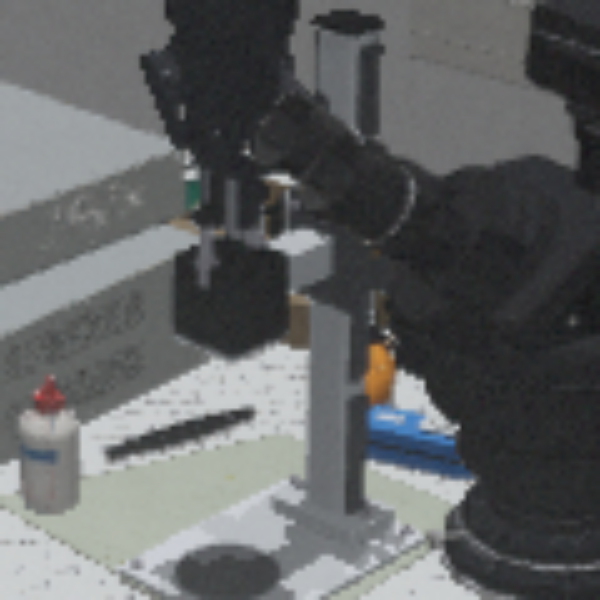

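The crop shows the lamp raised and held by the gripper (lamp at crop pixel (230,300)), clear of the column and microscope. Now I lower it gently, watching the force.

```bash
python3 -m creep '[{"jaw":-1,"xyz":[0,0,2],"angular":[0,0,0]},{"jaw":-1,"xyz":[0,0,4],"angular":[0,0,0]},{"jaw":-1,"xyz":[0,0,5],"angular":[0,0,0]},{"jaw":-1,"xyz":[0,0,6],"angular":[0,0,0]},{"jaw":-1,"xyz":[0,0,6],"angular":[0,0,0]}]'; python3 -m creep '[{"jaw":-1,"xyz":[0,0,1],"angular":[0,0,0]},{"jaw":-1,"xyz":[0,0,1],"angular":[0,0,0]}]'
```

```text
clock: 6.48
eef_pos: [666.8, 81.2, 238.6]
tool_rot: [3.137, 0.001, 3.101]
force: [3.5, 6.1, -4.6]
width: 11.0
gripper_force: 59.0
clock: 6.72
eef_pos: [666.9, 81.2, 238.4]
tool_rot: [3.137, 0.001, 3.101]
force: [0.6, 5.1, -0.9]
width: 10.9
gripper_force: 59.5
```

```bash
python3 -m creep '[{"jaw":-1,"xyz":[0,0,1],"angular":[0,0,0]},{"jaw":-1,"xyz":[0,0,1],"angular":[0,0,0]}]'; python3 - <<'E'
from h import *
i,d=viewer.get_image("scene")
for r in silhouettes("scene","lamp")[:1]:
    p=world("scene",d,r["pixels"]); print(r["score"],np.percentile(p,[2,50,98],axis=0).round())
E
```

```text
clock: 6.98
eef_pos: [666.9, 81.2, 238.2]
tool_rot: [3.137, 0.002, 3.1]
force: [0.9, 5.9, 2.5]
width: 11.0
gripper_force: 59.9
0.73 [[639.  42. 167.]
 [676.  67. 204.]
 [781. 105. 255.]]
```

The carriage now bears on the pawl: the wrist force has gone from −4.6 to +2.5 N with only 0.4 mm of travel, at 80.0 mm of rise. Next I release it and back up.

```bash
python3 -m creep '[{"jaw":-0.3,"xyz":[0,0,0],"angular":[0,0,0]},{"jaw":0.3,"xyz":[0,0,0],"angular":[0,0,0]},{"jaw":1,"xyz":[0,0,0],"angular":[0,0,0]},{"jaw":1,"xyz":[0,0,0],"angular":[0,0,0]},{"jaw":1,"xyz":[0,0,0],"angular":[0,0,0]},{"jaw":1,"xyz":[0,0,-25],"angular":[0,0,0]},{"jaw":1,"xyz":[0,0,-60],"angular":[0,0,0]},{"jaw":1,"xyz":[0,0,-60],"angular":[0,0,0]}]'; python3 - <<'E'
from h import *
i,d=viewer.get_image("wrist"); P=world("wrist",d,np.ones_like(d,bool))
h=P[np.all((P>[625,65,240])&(P<[710,100,275]),1)]; print("bar",len(h),np.percentile(h,[1,50,99],axis=0).round(1))
q=h[:,:2]-h[:,:2].mean(0); print(np.degrees(np.arctan2(*np.linalg.svd(q,False)[2][0][::-1])))
# mount grasp: TCP/tilt targets
for tilt in (40,45):
    for yaw in (0,):
        rel(([447,397,54],pose(yaw,np.radians(tilt))))
print(pose(0,np.radians(45)).as_matrix().round(2))
E
```

```text
clock: 8.07
eef_pos: [668.2, 77.8, 300.6]
tool_rot: [3.14, 0.006, 3.098]
force: [-0.5, -0.6, -0.1]
width: 85.7
gripper_force: 0.0
bar 2057 [[635.3  74.  252.8]
 [662.8  80.4 257.5]
 [694.9  86.8 259.6]]
-1.3492581821942626
at [667.   77.7 298.5] [3.141e+00 3.000e-03 3.098e+00] t 8.12 w 85.3 F [-2.2 -0.5 -0.1]
xyz [234.5, 309.3, 244.1] ang [-0.015, -0.695, -0.042]
at [667.   77.7 298.5] [3.141e+00 3.000e-03 3.098e+00] t 8.12 w 85.3 F [-2.2 -0.5 -0.1]
xyz [234.5, 309.3, 244.1] ang [-0.017, -0.783, -0.042]
[[-0.71 -0.    0.71]
 [ 0.    1.    0.  ]
 [-0.71  0.   -0.71]]
```

```bash
python3 -m creep '[{"jaw":1,"xyz":[60,42,0],"angular":[0,0,0]},{"jaw":1,"xyz":[120,84,0],"angular":[0,0,0]},{"jaw":1,"xyz":[180,126,0],"angular":[0,-0.18,0]},{"jaw":1,"xyz":[245,171,0],"angular":[0,-0.36,0]},{"jaw":1,"xyz":[270,220,30],"angular":[-0.01,-0.54,-0.02]},{"jaw":1,"xyz":[292,265,70],"angular":[-0.017,-0.72,-0.04]},{"jaw":1,"xyz":[292,307,110],"angular":[-0.017,-0.783,-0.042]},{"jaw":1,"xyz":[292,307,158],"angular":[-0.017,-0.783,-0.042]},{"jaw":1,"xyz":[292,307,158],"angular":[-0.017,-0.783,-0.042]},{"jaw":1,"xyz":[292,307,158],"angular":[-0.017,-0.783,-0.042]},{"jaw":1,"xyz":[292,307,158],"angular":[-0.017,-0.783,-0.042]},{"jaw":1,"xyz":[292,307,158],"angular":[-0.017,-0.783,-0.042]}]'; python3 - <<'E'
from h import *
print(ctrl.read_state()["qpos"].round(2)); rel()
i,d=viewer.get_image("wrist"); save("w2",i); np.save("w2_d.npy",d); P=world("wrist",d,np.ones_like(d,bool))
for r in silhouettes("wrist","mount_centre")[:1]: print(r["score"],r["xy"])
m=P[np.all((P>[400,340,38])&(P<[520,460,95]),1)]; print(len(m),np.percentile(m,[1,50,99],axis=0).round(1))
f=m[m[:,0]<m[:,0].min()+25]; 
for z0,z1 in((38,50),(50,65),(65,78),(78,90)):
    k=m[(m[:,2]>z0)&(m[:,2]<z1)]
    if len(k)>9: print(z0,len(k),np.percentile(k,[1,50,99],axis=0).round(1).tolist(),cv2.minAreaRect(k[:,:2].astype(np.float32)))
E
```

```text
clock: 9.62
eef_pos: [420.5, 346.6, 180.9]
tool_rot: [-3.141, 0.784, 3.141]
force: [0.4, 0.5, 0.7]
width: 85.6
gripper_force: 0.0
[-1.45  0.62  0.39  2.36  1.86  0.5  -1.4 ]
at [420.5 346.6 180.9] [-3.141  0.784  3.141] t 9.62 w 85.6 F [0.4 0.5 0.7]
0.88 [385.3, 103.1]
4024 [[424.5 381.7  38.5]
 [433.2 403.8  65.1]
 [468.  426.   72.5]]
38 771 [[424.1, 381.5, 38.1], [428.6, 401.6, 43.9], [451.2, 423.6, 49.8]] ((433.8747863769531, 398.119384765625), (21.921039581298828, 48.932823181152344), 33.68539047241211)
50 1231 [[424.3, 381.6, 50.2], [429.7, 401.8, 58.6], [455.8, 424.2, 64.9]] ((446.0452880859375, 404.50927734375), (43.39457321166992, 43.79362106323242), 7.17254638671875)
65 2022 [[429.2, 382.0, 65.1], [445.0, 406.0, 70.7], [469.8, 426.8, 72.6]] ((449.39483642578125, 404.8541259765625), (49.74250411987305, 43.64115905761719), 7.151002883911133)
```

View pics/w2.png

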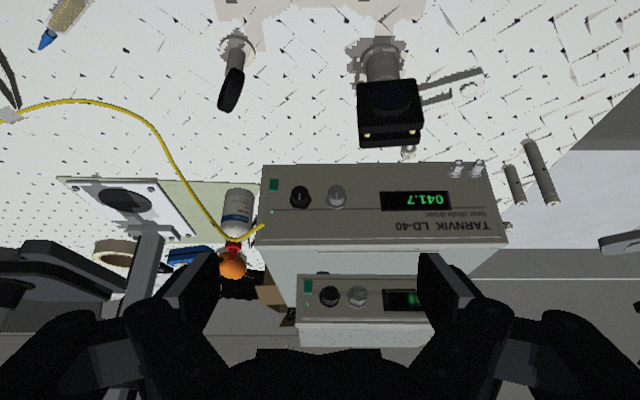

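```bash
python3 -m creep '[{"jaw":1,"xyz":[58,50,29],"angular":[0,0,0]},{"jaw":1,"xyz":[58,50,29],"angular":[0,0,0]},{"jaw":1,"xyz":[58,50,29],"angular":[0,0,0]},{"jaw":1,"xyz":[58,50,29],"angular":[0,0,0]},{"jaw":1,"xyz":[58,50,29],"angular":[0,0,0]},{"jaw":1,"xyz":[58,50,29],"angular":[0,0,0]}]'; python3 - <<'E'
from h import *
print(ctrl.read_state()["qpos"].round(2)); rel()
m0=viewer.camera_model("wrist");i,d=viewer.get_image("wrist"); save("w3",i); np.save("w3_d.npy",d); print(np.abs(m0["T"]-np.array(viewer.camera_model("wrist")["T"])).max())
P=world("wrist",d,np.ones_like(d,bool))
for r in silhouettes("wrist","mount_centre")[:1]: print(r["score"],r["xy"])
m=P[np.all((P>[400,340,12])&(P<[520,460,95]),1)]
for z0,z1 in((14,30),(38,50),(50,65),(65,77),(77,90)):
    k=m[(m[:,2]>z0)&(m[:,2]<z1)]
    if len(k)>9: print(z0,len(k),np.percentile(k,[1,50,99],axis=0).round(1).tolist(),cv2.minAreaRect(k[:,:2].astype(np.float32)))
# front-face yaw
f=m[(m[:,2]>40)&(m[:,2]<75)]; f=f[f[:,0]<np.percentile(f[:,0],1)+8]
print("face yaw deg",np.degrees(np.arctan(-np.polyfit(f[:,1],f[:,0],1)[0])), f[:,0].mean())
E
```

```text
clock: 10.48
eef_pos: [400.6, 396.9, 121.0]
tool_rot: [3.14, 0.784, 3.14]
force: [0.7, -0.2, -0.4]
width: 85.6
gripper_force: 0.0
[-1.48  0.78  0.32  2.28  1.83  0.54 -1.51]
at [400.6 396.9 121. ] [3.14  0.784 3.14 ] t 10.47 w 85.6 F [ 0.7 -0.2 -0.4]
0.17427911429183496
0.83 [317.5, 183.5]
14 578 [[437.2, 384.8, 14.2], [439.7, 396.9, 22.2], [448.9, 408.9, 29.9]] ((443.2863464355469, 396.9406433105469), (25.271137237548828, 12.820725440979004), 89.89909362792969)
38 754 [[433.4, 374.6, 38.1], [438.9, 396.9, 44.9], [444.3, 417.3, 49.9]] ((439.020263671875, 396.30035400390625), (11.901656150817871, 44.137569427490234), 0.0780579224228859)
50 1258 [[432.9, 374.7, 50.2], [437.9, 396.2, 57.7], [443.9, 417.2, 64.9]] ((441.59613037109375, 400.52325439453125), (48.96193313598633, 22.76259422302246), 71.52315521240234)
65 1454 [[433.8, 374.8, 65.1], [440.7, 397.5, 71.9], [474.3, 420.2, 76.9]] ((457.50396728515625, 397.7193603515625), (48.52634811401367, 43.94342041015625), 6.353338718414307)
77 1019 [[438.7, 376.0, 77.1], [454.3, 399.4, 78.7], [477.9, 419.1, 79.6]] ((460.38653564453125, 397.60137939453125), (42.5331916809082, 44.09602737426758), 3.9070868492126465)
face yaw deg -1.9764573085069823 437.6743917068234
```

```bash
python3 - <<'E'
from h import *
d=np.load("w3_d.npy"); P=world("wrist",d,np.ones_like(d,bool))
m=P[np.all((P>[400,340,66])&(P<[520,460,95]),1)]
for y in range(374,422,4):
    k=m[(m[:,1]>=y)&(m[:,1]<y+4)&(m[:,2]>77)]; j=m[(m[:,1]>=y)&(m[:,1]<y+4)]
    print(y,len(k),np.percentile(k[:,0],[2,98]).round(1) if len(k)>5 else "", np.percentile(j[:,0],2).round(1) if len(j)>5 else "")
for x in range(432,484,4):
    k=m[(m[:,0]>=x)&(m[:,0]<x+4)]
    if len(k)>5: print("x",x,len(k),np.percentile(k[:,1],[1,99]).round(1))
i=cv2.imread("pics/w3.png"); cv2.imwrite("pics/w3c.png",cv2.resize(i[80:280,220:420],None,fx=3,fy=3))
E
```

```text
374 39 [442.7 465.9] 442.4
378 81 [442.  464.7] 441.8
382 85 [441.7 464.9] 436.4
386 87 [441.4 465.2] 435.0
390 89 [440.4 465.2] 434.7
394 83 [440.1 463.6] 434.3
398 87 [440.  463.4] 433.9
402 95 [439.3 463.2] 433.5
406 86 [438.7 462.9] 437.1
410 99 [438.5 477.7] 437.9
414 114 [438.1 479.1] 437.7
418 29 [453.1 480. ] 446.6
x 432 125 [384.9 406.6]
x 436 504 [385.4 417.5]
x 440 763 [374.7 416.5]
x 444 177 [374.7 417.3]
x 448 22 [375.9 399.9]
x 452 155 [395.6 419.5]
x 456 321 [376.4 419.7]
x 460 142 [377.5 419.6]
x 464 28 [377.4 404.9]
x 468 20 [413.9 421.1]
x 472 70 [410.7 421.2]
x 476 32 [411.1 421.5]
```

View pics/w3c.png

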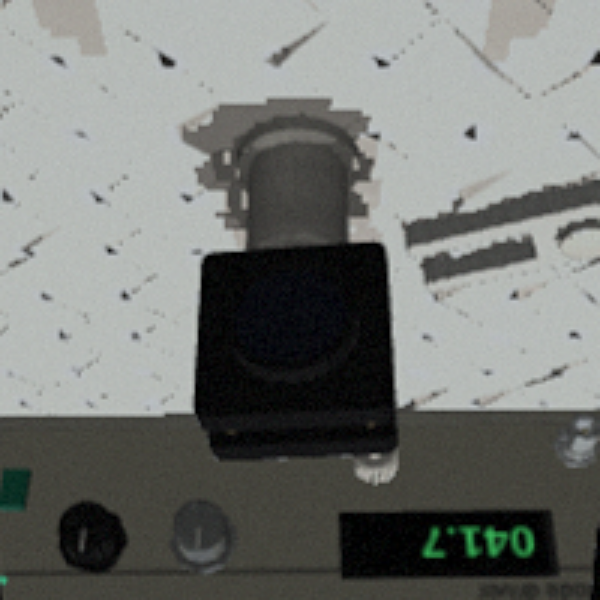

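The crop shows the mirror mount turned slightly, with the front edge of its frame sloping between (205,250) and (383,243). The depth fit gives yaw ≈ +0.117 rad and axis ≈ (450, 397), top 80 mm as expected.

```bash
python3 - <<'E'
from h import *
Rt=pose(.117,np.pi/4); z=Rt.apply([0,0,1]); y=Rt.apply([0,1,0]); print(z,y)
g=np.array([450,397,55])+2*np.array([np.cos(.117),np.sin(.117),0]); t=g+18.7*z; print(t)
rel(*[(t-b*z,Rt) for b in (80,40,0)])
E
```

```text
[ 0.70227251  0.08254287 -0.70710678] [-1.16733247e-01  9.93163304e-01  1.73472348e-16]
[465.1188225  398.77701818  41.77710319]
at [400.4 397.2 120.6] [3.141 0.783 3.141] t 10.57 w 84.9 F [ 0.5 -1.1  0.9]
xyz [9.6, -5.0, 21.8] ang [-0.083, -0.002, -0.083]
xyz [9.7, -1.7, 61.7] ang [-0.083, -0.002, -0.083]
xyz [9.7, 1.6, 101.6] ang [-0.083, -0.002, -0.083]
```

```bash
python3 -m creep '[{"jaw":1,"xyz":[9.6,-5,22],"angular":[-0.083,-0.002,-0.083]},{"jaw":1,"xyz":[9.6,-5,22],"angular":[-0.083,-0.002,-0.083]},{"jaw":1,"xyz":[9.7,-3,45],"angular":[-0.083,-0.002,-0.083]},{"jaw":1,"xyz":[9.7,-1,70],"angular":[-0.083,-0.002,-0.083]},{"jaw":1,"xyz":[9.7,1,90],"angular":[-0.083,-0.002,-0.083]},{"jaw":1,"xyz":[9.7,1.6,102],"angular":[-0.083,-0.002,-0.083]},{"jaw":1,"xyz":[9.7,1.6,102],"angular":[-0.083,-0.002,-0.083]},{"jaw":1,"xyz":[9.7,1.6,102],"angular":[-0.083,-0.002,-0.083]}]'; python3 - <<'E'
from h import *
rel(([465.1,398.8,41.8],pose(.117,np.pi/4)))
m0=viewer.camera_model("wrist"); i,d=viewer.get_image("wrist"); P=world("wrist",d,np.ones_like(d,bool))
m=P[np.all((P>[420,350,40])&(P<[475,450,78]),1)]
k=m[(m[:,0]<455)]; print(len(k),np.percentile(k,[1,50,99],axis=0).round(1))
E
```

```text
clock: 11.58
eef_pos: [464.7, 399.1, 41.1]
tool_rot: [-3.141, 0.785, -3.023]
force: [0.5, -0.2, 0.2]
width: 85.4
gripper_force: 0.0
at [464.7 399.1  41.1] [-3.141  0.785 -3.023] t 11.57 w 85.4 F [ 0.5 -0.2  0.2]
xyz [-0.7, -0.3, -0.2] ang [0.001, -0.001, 0.001]
15764 [[421.6 350.7  40.8]
 [438.8 396.7  62.2]
 [452.7 448.1  77.6]]
```

```bash
python3 -m creep '[{"jaw":0.4,"xyz":[0,0,0],"angular":[0,0,0]},{"jaw":0.2,"xyz":[0,0,0],"angular":[0,0,0]},{"jaw":0.1,"xyz":[0,0,0],"angular":[0,0,0]},{"jaw":0,"xyz":[0,0,0],"angular":[0,0,0]},{"jaw":-0.5,"xyz":[0,0,0],"angular":[0,0,0]},{"jaw":-1,"xyz":[0,0,0],"angular":[0,0,0]},{"jaw":-1,"xyz":[0,0,0],"angular":[0,0,0]},{"jaw":-1,"xyz":[0,0,0],"angular":[0,0,0]}]'
```

```text
clock: 12.62
eef_pos: [465.1, 399.1, 41.2]
tool_rot: [3.142, 0.785, -3.024]
force: [-2.9, -1.0, 5.1]
width: 43.2
gripper_force: 60.1
```

```bash
python3 -m creep '[{"jaw":-1,"xyz":[-4,0,-4],"angular":[0,0,0]},{"jaw":-1,"xyz":[-12,0,-12],"angular":[0,0,0]},{"jaw":-1,"xyz":[-24,0,-24],"angular":[0,0,0]},{"jaw":-1,"xyz":[-38,0,-38],"angular":[0,0,0]},{"jaw":-1,"xyz":[-52,0,-52],"angular":[0,0,0]},{"jaw":-1,"xyz":[-64,0,-64],"angular":[0,0,0]},{"jaw":-1,"xyz":[-74,0,-74],"angular":[0,0,0]},{"jaw":-1,"xyz":[-77,0,-77],"angular":[0,0,0]},{"jaw":-1,"xyz":[-77,0,-77],"angular":[0,0,0]}]'; python3 - <<'E'
from h import *
Rt=pose(-.03,np.pi/4); z=Rt.apply([0,0,1]); f=np.array([681.2,79.9,54.2])
A=f+[0,0,3]-120*z; print(A.round(1))
rel(([450,260,150],pose(.05,np.pi/4)),(A,Rt))
E
```

```text
clock: 13.75
eef_pos: [465.0, 399.2, 150.3]
tool_rot: [3.14, 0.785, -3.025]
force: [-0.4, -0.0, -1.5]
width: 43.1
gripper_force: 61.0
[596.4  82.4 142.1]
at [465.  399.2 150.3] [ 3.14   0.785 -3.025] t 13.75 w 43.1 F [-0.4 -0.  -1.5]
xyz [22.3, -136.5, -22.0] ang [0.049, -0.0, 0.047]
xyz [-60.2, -330.0, 71.5] ang [0.105, -0.0, 0.104]
```

```bash
python3 -m creep '[{"jaw":-1,"xyz":[3,-18,-3],"angular":[0.007,0,0.007]},{"jaw":-1,"xyz":[8,-50,-8],"angular":[0.018,0,0.018]},{"jaw":-1,"xyz":[15,-90,-15],"angular":[0.032,0,0.032]},{"jaw":-1,"xyz":[21,-128,-19],"angular":[0.046,0,0.046]},{"jaw":-1,"xyz":[15,-160,-8],"angular":[0.058,0,0.058]},{"jaw":-1,"xyz":[0,-195,8],"angular":[0.07,0,0.07]},{"jaw":-1,"xyz":[-15,-230,25],"angular":[0.08,0,0.08]},{"jaw":-1,"xyz":[-30,-265,42],"angular":[0.09,0,0.09]},{"jaw":-1,"xyz":[-45,-295,56],"angular":[0.1,0,0.1]},{"jaw":-1,"xyz":[-55,-319,66],"angular":[0.105,0,0.105]},{"jaw":-1,"xyz":[-60,-330,71.5],"angular":[0.105,0,0.105]},{"jaw":-1,"xyz":[-60,-330,71.5],"angular":[0.105,0,0.105]}]'; python3 - <<'E'
from h import *
i,d=viewer.get_image("scene"); save("s3",i); save("s3c",cv2.resize(i[120:270,270:450],None,fx=4,fy=4))
P=world("scene",d,np.ones_like(d,bool))
b=P[np.all((P>[560,20,11.5])&(P<[720,140,16]),1)]
# pad: dark pixels near z=13
m=viewer.camera_model("scene"); g=cv2.cvtColor(i,cv2.COLOR_RGB2GRAY); 
v,u=np.nonzero((d>0)); W=world("scene",d,d>0); ok=np.all((W>[620,30,8])&(W<[712,130,19]),1)&(g[v,u]<80)
k=W[ok]; print("pad",len(k),k.mean(0).round(1),np.percentile(k,[2,98],axis=0).round(1), cv2.minEnclosingCircle(k[:,:2].astype(np.float32)))
Rt=pose(-.03,np.pi/4); z=Rt.apply([0,0,1]); f=np.array([681.2,79.9,54.2])
rel(*[(f+[0,0,3]-q*z,Rt) for q in (120,60,0)],(f,Rt))
E
```

```text
clock: 15.25
eef_pos: [597.6, 73.8, 140.6]
tool_rot: [-3.137, 0.784, 3.1]
force: [-0.6, -0.2, -1.3]
width: 43.1
gripper_force: 61.6
pad 124 [663.2  73.5  12.6] [[636.3  50.6   9.7]
 [693.1  94.6  16.5]] ((664.132568359375, 77.22583770751953), 31.850805282592773)
at [596.7  77.7 140.8] [-3.14   0.784  3.104] t 15.3 w 43.3 F [-0.2  0.3 -1.3]
xyz [-0.5, 4.8, -1.2] ang [-0.007, -0.002, -0.005]
xyz [-0.7, 5.2, 58.8] ang [-0.007, -0.002, -0.005]
xyz [-0.8, 5.6, 118.8] ang [-0.007, -0.002, -0.005]
xyz [1.4, 5.6, 120.9] ang [-0.007, -0.002, -0.005]
```

View pics/s3c.png

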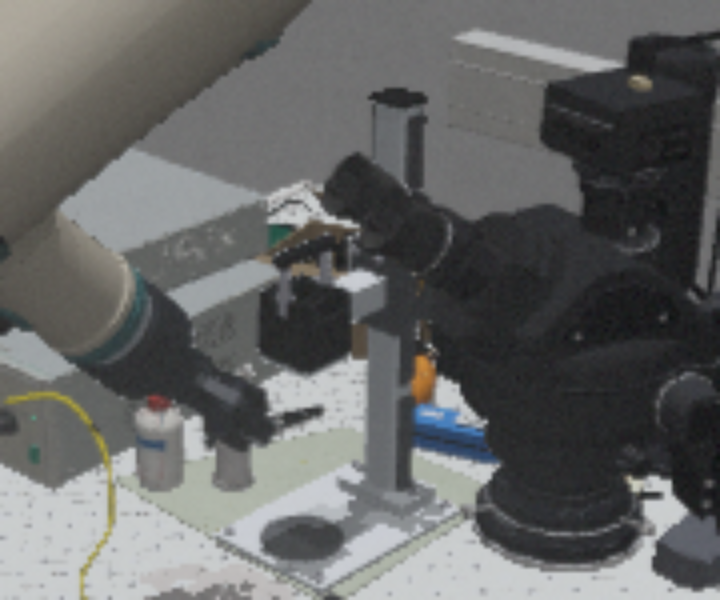

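The crop shows the lamp staying up one notch higher (305,320), the mount held upright (235,440), and the pad free at (302,537). I let the arm settle and re-read.

```bash
python3 -m creep '[{"jaw":-1,"xyz":[0,0,0],"angular":[0,0,0]},{"jaw":-1,"xyz":[0,0,0],"angular":[0,0,0]},{"jaw":-1,"xyz":[0,0,0],"angular":[0,0,0]}]'; python3 - <<'E'
from h import *
Rt=pose(-.03,np.pi/4); z=Rt.apply([0,0,1]); f=np.array([680.7,79.4,54.2])
rel(*[(f+[0,0,3]-q*z,Rt) for q in (120,60,0)],(f,Rt))
m0=viewer.camera_model("wrist"); i,d=viewer.get_image("wrist"); save("w4",i); P=world("wrist",d,np.ones_like(d,bool))
s=ctrl.read_state()["eef_pos"]
k=P[np.all((P>[540,20,103])&(P<[620,140,130]),1)]; print("pedestal",len(k),np.percentile(k,[1,50,99],axis=0).round(1))
m=P[np.all((P>[540,20,90])&(P<[625,140,190]),1)]
for a in range(92,190,12):
    k=m[(m[:,2]>a)&(m[:,2]<a+12)]
    if len(k)>9: print(a,len(k),np.percentile(k,[1,50,99],axis=0).round(1).tolist())
g=cv2.cvtColor(i,cv2.COLOR_RGB2GRAY); v,u=np.nonzero(d>0); W=world("wrist",d,d>0)
ok=np.all((W>[620,30,8])&(W<[712,130,19]),1)&(g[v,u]<80); k=W[ok]
if len(k)>20: print("pad",len(k),np.percentile(k,[2,98],axis=0).round(1),cv2.minEnclosingCircle(k[:,:2].astype(np.float32)))
E
```

```text
clock: 15.68
eef_pos: [595.9, 84.0, 141.6]
tool_rot: [-3.142, 0.785, 3.114]
force: [-0.2, 0.7, -1.3]
width: 43.0
gripper_force: 61.6
at [595.9  84.  141.6] [-3.142  0.785  3.114] t 15.68 w 43.0 F [-0.2  0.7 -1.3]
xyz [-0.3, -2.0, -0.3] ang [0.002, -0.001, 0.002]
xyz [-0.4, -2.1, 59.7] ang [0.002, -0.001, 0.002]
xyz [-0.4, -2.2, 119.7] ang [0.002, -0.001, 0.002]
xyz [1.7, -2.2, 121.8] ang [0.002, -0.001, 0.002]
pedestal 3282 [[565.8  68.9 103.2]
 [570.7  83.7 114.6]
 [584.4  98.  129.7]]
92 363 [[565.2, 68.6, 100.5], [567.7, 84.1, 102.4], [577.3, 98.6, 104.0]]
104 1659 [[565.6, 68.4, 104.1], [570.7, 83.6, 107.6], [586.1, 98.5, 115.8]]
116 1281 [[568.3, 71.4, 116.2], [570.7, 83.6, 122.2], [579.0, 95.6, 127.9]]
128 1957 [[568.6, 58.3, 128.2], [572.0, 83.6, 135.7], [583.6, 108.6, 139.9]]
140 3621 [[565.2, 49.6, 140.1], [571.8, 84.0, 146.8], [584.0, 117.5, 151.9]]
152 5080 [[556.9, 50.0, 152.1], [568.6, 83.8, 158.3], [574.8, 117.5, 163.9]]
164 10406 [[544.0, 31.4, 164.2], [556.9, 83.8, 171.0], [573.7, 137.3, 175.9]]
176 8591 [[540.2, 29.7, 176.1], [556.2, 89.0, 179.7], [594.8, 138.9, 187.8]]
188 809 [[540.3, 28.8, 188.0], [559.7, 126.3, 189.0], [566.4, 139.2, 190.0]]
pad 2459 [[634.1  49.2  10.5]
 [683.  109.4  13.8]] ((643.7669677734375, 79.90190124511719), 51.54161071777344)
```

View pics/w4.png

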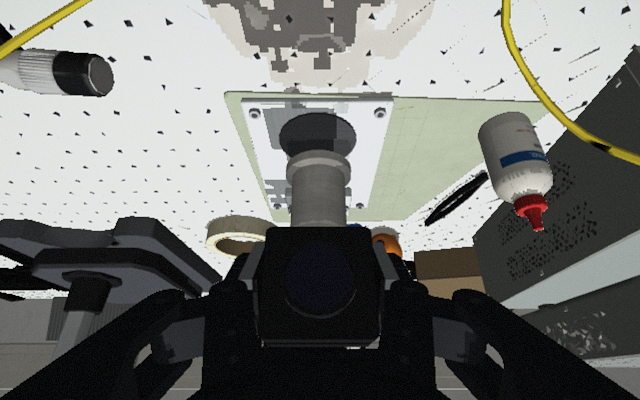

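The wrist view shows the mount square in the fingers with its foot at (320,165) and the pad at (318,133). Measured foot axis (581, 83.8), foot bottom z ≈ 100.5 and pad centre ≈ (666, 79.5) agree with the plan.

```bash
python3 -m creep '[{"jaw":-1,"xyz":[-0.4,-0.5,8],"angular":[0,0,0]},{"jaw":-1,"xyz":[-0.4,-1.5,24],"angular":[0,0,0]},{"jaw":-1,"xyz":[-0.4,-1.7,42],"angular":[0,0,0]},{"jaw":-1,"xyz":[-0.4,-1.7,60],"angular":[0,0,0]},{"jaw":-1,"xyz":[-0.4,-1.7,76],"angular":[0,0,0]},{"jaw":-1,"xyz":[-0.4,-1.7,90],"angular":[0,0,0]},{"jaw":-1,"xyz":[-0.4,-1.7,100],"angular":[0,0,0]},{"jaw":-1,"xyz":[-0.4,-1.7,100],"angular":[0,0,0]}]'; python3 -m creep '[{"jaw":-1,"xyz":[0,0,7],"angular":[0,0,0]},{"jaw":-1,"xyz":[0,0,14],"angular":[0,0,0]},{"jaw":-1,"xyz":[0,0,20],"angular":[0,0,0]},{"jaw":-1,"xyz":[0,0,20],"angular":[0,0,0]},{"jaw":-1,"xyz":[0,0,20],"angular":[0,0,0]}]'; python3 - <<'E'
from h import *
rel(([681,80,54.2],pose(-.03,np.pi/4)))
i,d=viewer.get_image("wrist"); save("w5",i); P=world("wrist",d,np.ones_like(d,bool))
k=P[np.all((P>[630,30,17])&(P<[700,130,26]),1)]; print("foot",len(k),np.percentile(k,[1,50,99],axis=0).round(1))
for z in(9,14,18,24,30):
    k=P[np.all((P>[630,30,z-2])&(P<[700,130,z+2]),1)]; print(z,len(k),np.percentile(k,[1,50,99],axis=0).round(1).tolist() if len(k)>5 else "")
E
```

```text
clock: 16.73
eef_pos: [667.4, 78.1, 70.7]
tool_rot: [-3.141, 0.785, 3.11]
force: [0.1, 0.4, -2.0]
width: 43.2
gripper_force: 61.7
clock: 17.35
eef_pos: [681.2, 78.0, 57.1]
tool_rot: [-3.142, 0.785, 3.111]
force: [0.1, -0.7, -0.8]
width: 43.2
gripper_force: 61.7
at [681.2  78.   57.1] [-3.142  0.785  3.111] t 17.35 w 43.2 F [ 0.1 -0.7 -0.8]
xyz [2.3, 2.0, 1.9] ang [-0.0, -0.0, -0.0]
foot 1380 [[650.6  62.5  17.1]
 [655.4  78.   21.2]
 [672.   93.   25.8]]
9 9496 [[630.2, 30.7, 8.9], [646.7, 82.4, 9.8], [698.9, 129.4, 10.8]]
14 6071 [[631.1, 31.9, 12.1], [652.3, 84.0, 12.9], [691.5, 128.6, 14.4]]
18 414 [[650.4, 62.8, 16.1], [652.9, 78.1, 18.1], [662.9, 93.0, 20.0]]
24 379 [[653.4, 65.9, 22.0], [655.9, 78.0, 24.0], [664.3, 90.0, 25.9]]
30 390 [[653.7, 65.7, 28.1], [656.0, 78.2, 30.0], [664.3, 90.2, 32.0]]
```

```bash
python3 -m creep '[{"jaw":-1,"xyz":[0,1.7,0],"angular":[0,0,0]},{"jaw":-1,"xyz":[0.7,1.7,0.7],"angular":[0,0,0]},{"jaw":-1,"xyz":[1.4,1.7,1.4],"angular":[0,0,0]},{"jaw":-1,"xyz":[1.8,1.7,1.8],"angular":[0,0,0]},{"jaw":-1,"xyz":[1.8,1.7,1.8],"angular":[0,0,0]}]'; python3 -m creep '[{"jaw":-1,"xyz":[0.3,0,0.3],"angular":[0,0,0]},{"jaw":-1,"xyz":[0.3,0,0.3],"angular":[0,0,0]}]'
```

```text
clock: 18.02
eef_pos: [681.3, 79.5, 54.4]
tool_rot: [-3.141, 0.785, 3.111]
force: [-0.3, -0.3, -0.5]
width: 43.3
gripper_force: 61.7
clock: 18.27
eef_pos: [681.5, 79.6, 54.2]
tool_rot: [-3.141, 0.785, 3.111]
force: [-0.1, 0.2, -1.3]
width: 43.2
gripper_force: 61.7
```

```bash
python3 -m creep '[{"jaw":-1,"xyz":[0.3,0,0.3],"angular":[0,0,0]},{"jaw":-1,"xyz":[0.3,0,0.3],"angular":[0,0,0]}]';  python3 -m creep '[{"jaw":-1,"xyz":[0.3,0,0.3],"angular":[0,0,0]},{"jaw":-1,"xyz":[0.3,0,0.3],"angular":[0,0,0]}]'; python3 - <<'E'
from h import *
i,d=viewer.get_image("wrist"); save("w6",i); g=cv2.cvtColor(i,cv2.COLOR_RGB2GRAY); P=world("wrist",d,np.ones_like(d,bool)).reshape(-1,3)
for z in(18,):
    k=P[np.all((P>[630,30,z-2])&(P<[700,130,z+2]),1)]; print(z,np.percentile(k,[1,50,99],axis=0).round(1).tolist())
v,u=np.nonzero(d>0); ok=np.all((P>[620,30,8])&(P<[712,130,15]),1)&(g[v,u]<70)
mk=np.zeros(g.shape,np.uint8); mk[v[ok],u[ok]]=1
n,l,st,c=cv2.connectedComponentsWithStats(mk); j=1+st[1:,4].argmax(); s=(l[v,u]==j); k=P[s]; print("pad",st[j],np.percentile(k,[1,99],axis=0).round(1), np.median(g[v,u][s]))
E
```

```text
clock: 18.52
eef_pos: [681.5, 79.6, 54.2]
tool_rot: [-3.141, 0.786, 3.111]
force: [-1.2, -0.6, 4.1]
width: 43.2
gripper_force: 62.0
clock: 18.77
eef_pos: [681.6, 79.6, 54.2]
tool_rot: [-3.141, 0.787, 3.112]
force: [-3.6, -1.9, 5.6]
width: 43.1
gripper_force: 62.5
18 [[650.9, 64.0, 16.1], [655.9, 79.7, 18.2], [672.7, 94.7, 19.9]]
pad [ 254  119  134   78 5765] [[635.   49.7   9.9]
 [690.3 110.6  13.6]] 31.0
```

Foot contact is confirmed (force +5 N, z stopped at 54.2), with the foot centre about (667, 79.5) against the pad at (667, 80). Now I relax the press slightly, open slowly and draw back along the tool axis.

```bash
python3 -m creep '[{"jaw":-1,"xyz":[-0.3,0,-0.3],"angular":[0,0,0]},{"jaw":-0.2,"xyz":[-0.3,0,-0.3],"angular":[0,0,0]},{"jaw":0.2,"xyz":[-0.3,0,-0.3],"angular":[0,0,0]},{"jaw":0.5,"xyz":[-0.3,0,-0.3],"angular":[0,0,0]},{"jaw":0.8,"xyz":[-0.3,0,-0.3],"angular":[0,0,0]},{"jaw":0.9,"xyz":[-0.3,0,-0.3],"angular":[0,0,0]},{"jaw":0.9,"xyz":[-0.3,0,-0.3],"angular":[0,0,0]},{"jaw":0.9,"xyz":[-0.3,0,-0.3],"angular":[0,0,0]}]'; python3 - <<'E'
from h import *
i,d=viewer.get_image("wrist"); P=world("wrist",d,np.ones_like(d,bool))
for z in(18,30,60,75,85):
    k=P[np.all((P>[630,50,z-2])&(P<[700,110,z+2]),1)]; print(z,len(k),np.percentile(k,[1,50,99],axis=0).round(1).tolist() if len(k)>5 else "")
E
```

```text
clock: 19.82
eef_pos: [681.4, 79.6, 53.7]
tool_rot: [-3.141, 0.785, 3.111]
force: [0.2, -0.0, 0.3]
width: 81.4
gripper_force: 0.0
18 880 [[650.7, 64.0, 16.1], [655.9, 80.0, 18.1], [672.5, 94.9, 19.9]]
30 411 [[653.8, 67.4, 28.1], [656.1, 80.0, 30.0], [663.6, 91.6, 32.0]]
60 1037 [[650.3, 58.3, 58.0], [654.3, 79.6, 60.0], [659.1, 101.0, 62.0]]
75 1288 [[650.3, 58.4, 73.0], [654.3, 80.0, 75.0], [659.2, 100.9, 76.9]]
85 1532 [[650.4, 58.4, 83.0], [657.3, 79.7, 84.9], [659.3, 100.9, 87.0]]
```

Standing upright and free. I retreat along the tool axis.

```bash
python3 -m creep '[{"jaw":0.9,"xyz":[0,0,-8],"angular":[0,0,0]},{"jaw":0.9,"xyz":[0,0,-25],"angular":[0,0,0]},{"jaw":0.9,"xyz":[0,0,-45],"angular":[0,0,0]},{"jaw":0.9,"xyz":[0,0,-70],"angular":[0,0,0]},{"jaw":0.9,"xyz":[0,0,-100],"angular":[0,0,0]},{"jaw":0.9,"xyz":[0,0,-130],"angular":[0,0,0]},{"jaw":0.9,"xyz":[0,0,-160],"angular":[0,0,0]},{"jaw":0.9,"xyz":[0,0,-170],"angular":[0,0,0]},{"jaw":0.9,"xyz":[0,0,-170],"angular":[0,0,0]},{"jaw":0.9,"xyz":[0,0,-170],"angular":[0,0,0]}]'; python3 - <<'E'
from h import *
i,d=viewer.get_image("scene"); save("s9",cv2.resize(i[120:330,170:450],None,fx=2.8,fy=2.8))
for r in silhouettes("scene","lamp")[:1]:
    p=world("scene",d,r["pixels"]); print(r["score"],np.percentile(p,[2,50,98],axis=0).round())
i,d=viewer.get_image("wrist"); save("w9",i); P=world("wrist",d,np.ones_like(d,bool))
for z in(18,30,60,85,92):
    k=P[np.all((P>[630,50,z-2])&(P<[700,110,z+2]),1)]; print(z,len(k),np.percentile(k,[1,50,99],axis=0).round(1).tolist() if len(k)>5 else "")
E
```

```text
clock: 21.12
eef_pos: [567.7, 85.8, 175.7]
tool_rot: [-3.14, 0.779, 3.112]
force: [-0.1, 0.6, 0.1]
width: 81.2
gripper_force: 0.0
0.73 [[639.  42. 166.]
 [677.  68. 207.]
 [783. 107. 259.]]
18 223 [[651.0, 64.0, 16.1], [656.2, 80.8, 18.0], [672.5, 94.9, 19.7]]
30 91 [[653.5, 67.3, 28.0], [656.1, 79.0, 29.9], [664.2, 91.8, 32.0]]
60 180 [[650.2, 58.8, 58.0], [653.9, 80.1, 59.9], [658.9, 101.0, 61.9]]
85 283 [[651.1, 58.2, 83.1], [657.1, 80.0, 84.8], [692.3, 101.0, 86.9]]
92 659 [[656.3, 58.4, 90.0], [672.1, 80.8, 91.8], [697.5, 100.5, 92.6]]
```

View pics/s9.png

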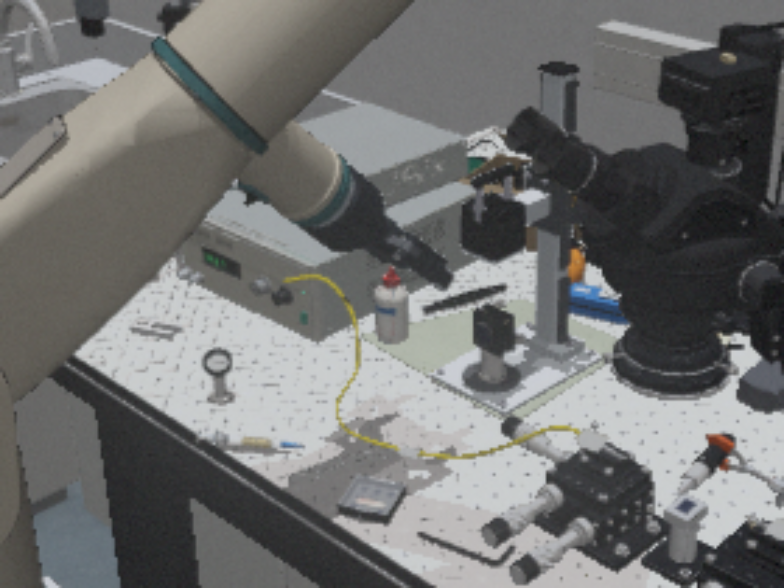

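View pics/w9.png

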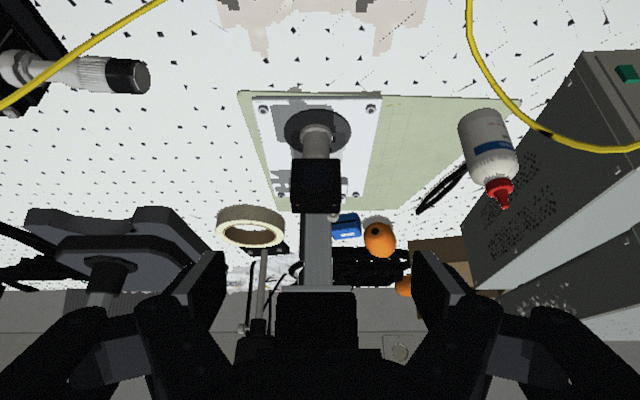

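The scene view shows the lamp up at (492,225) with nothing holding it, the mount upright on the pad at (492,345), and the lens mount and other bystanders where they were. In the wrist view the foot (318,135) sits in the middle of the pad (318,130).

```bash
python3 -c "
from cell import ctrl
print(ctrl.finish_job())"
```

```text
the job is handed in; nothing more can be done
None
```

The job is handed in at about 21 s: the lamp rests one notch up on its pawl, and the mirror mount stands upright within about 1 mm of the pad's centre; I never went near the other things, though the tweezers lay in the arm's shadow in the last picture.

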